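# Shut the caddy door over the silver remote

## Task

The bamboo caddy on the cabinet has two flat sliding doors without handles, both standing partly open. Shut the door of the bay that holds the silver aluminium remote: press down on the door's black finger pad and drag the door forward, towards the caddy's front (the robot's side), until it is fully shut. Leave the other door, over the black remote, as it is, and the silver remote in its bay.

Things in the scene. Friction and masses are not known exactly. Their poses are not given: they have to be found in the camera images.
- caddy: pale bamboo caddy, 320 (x) x 240 (y) mm, fixed. Origin mid-underside; x points to its rear, away from the robot (front at -x), y to the robot's left, z up. Walls 8 mm thick, 58 mm high (front wall 48). Two bays, left (+y) and right (-y), 108 mm wide, floor 22 mm up. A fixed roof, top 68 mm up, covers x = 40 to 160 mm. The two flat doors slide along x, between the walls and under the roof.
- left_pad (a point): centre of the black finger pad (30 x 60 mm, flush) on top of the left door, 55 mm above the cabinet top. Brown door, 104 mm wide, 6 mm thick, front edge 31 mm before this point. Slides only along caddy x, with 2 N friction; stays where left; 8 to 15 N of press drags it. Fully shut, at its stop: this point at x = -125, y = +58 mm in the caddy frame; starts 75 to 100 mm open (to +x).
- right_pad (a point): centre of the black finger pad (30 x 60 mm, flush) on top of the right door, 55 mm above the cabinet top. Brown door, 104 mm wide, 6 mm thick, front edge 31 mm before this point. Slides only along caddy x, with 2 N friction; stays where left; 8 to 15 N of press drags it. Fully shut, at its stop: this point at x = -125, y = -58 mm in the caddy frame; starts 75 to 100 mm open (to +x).
- silver_remote: silver aluminium remote with round black buttons, 150 x 40 x 12 mm, lying loose along x on the floor of one of the caddy's two bays, its front part seen through the opening in front of the door. Origin at the middle of its underside. The other bay holds a matte black remote of about the same size.
Not all that is in view belongs to the job. Leave any orange look-alike of the silver_remote alone.

How it is judged:
By the outcome, as a careful person would: the job done as asked, in the order asked, and still so for the second after the job is handed in, with the robot touching nothing.
It also fails if it takes over 29 s, if anything falls off the work surface, if the arm or the gripper's body presses on something with over 40 N, if the wrist force passes 120 N, or if a joint passes its speed limit or range.

## Robot

A 7-joint arm with a two-finger parallel gripper is mounted at the origin on the work surface. World frame = base frame: x ahead of the robot, y to its left, z up, the work surface at z = 0. Lengths are in m, angles in degrees, forces in N, time in s.
With the tool pointing down it reaches from about 0.425 to 0.95 m from the base axis. Payload 4.7 kg.
Tool frame: the origin (TCP) lies midway between the tips of the shut fingers; the grasp point (between the pads) lies 19 mm behind it (robot.grip_point_offset is the z of the grasp point in the tool frame, in m); z points along the fingers, y is the line along which they close (so a half turn about z gives the same grasp; the last joint's range is limited). The gripper opens to 85 mm and grips with 20 to 120 N. Pads are 22 mm wide; open, the fingers measure 114 mm over their backs; the gripper's body (76 mm by 85 mm) begins 54 mm behind the grasp point. The pads swing forward as they close: fully open they stand 13 mm farther back than shut.
Start: joints at [68.531, 26.849, -2.785, 87.806, 1.381, 65.374, -4.715], TCP at [0.229, -0.635, 0.195] pointing down, gripper open.
Joint ranges: [-148.3, 148.3], [-19.14, 114.17], [-79.39, 73.82], [5.75, 140.21], [-59.74, 239.74], [12.07, 113.84], [-152.46, 152.46]. Speed limits (degrees/s): [147.25, 147.25, 180, 180, 180, 180, 180].

## Interface

Orientations are given as [roll, pitch, yaw] about the fixed x, y, z axes, in that order (R = Rz(yaw) Ry(pitch) Rx(roll)).
In Python, from station import robot gives the robot as it stands.
- The arm moves only by the tool arm_command, never from a script. Its argument "moves" is a list of rows, each a list of 3 entries, a list of its own where there are three numbers: the shift along the tool's x, y, z in mm, then the turn, a rotation vector about the tool's x, y, z in rad, then the closure in counts, from 0 (fully open) to 255 (shut). In form: [[[dx, dy, dz], [wx, wy, wz], jaw], ...]. A call has 1 to 20 rows; each row shifts and turns the commanded pose from where the row before left it, along the tool's axes as they then stand; what a row does not reach is not made up. A row lasts 1/10 s, in which the tool goes at most 50 mm and 8.59 degrees, less where a joint would pass 70% of its speed; a pose out of reach is approached as far as the arm can. A call is refused whole if a number of a shift passes 50 or a number of a turn 0.15, either way. A call with a gripper value outside its range is refused whole. The fingers move at their own pace and stop on an object; "newtons" is the grip in N (left out, the last holds). Time passes only in rows, so rows that do not move let the fingers close. It gives the time, the measured TCP pose, the force, the opening and the grip force at its end, in the units of the state.
- robot.get_obs(): the state, without advancing time (a new reading comes with each control period).
- robot.read_camera(name): name is "scene" or "top" or "wrist"; returns a dict with "image" (400x640x3 uint8, red, green, blue), "K" (3x3 intrinsics, pixels), "dist_coeffs" ([k1, k2, p1, p2, k3] as OpenCV has them; the pictures are not rectified), "rvec" (rotation vector, rad) and "tvec" (3), from world to camera coordinates, as OpenCV has them. Camera axes: x right, y down, z forward; pixel columns grow to the right and rows downward; lengths in m; the calibration is good to about 2 mm. A picture is of the moment at which its call begins. There is no depth.
- robot.close_job(): hands the job in; it is judged then, once.
The state is a dict: "time_s": time; "q": joint angles; "joint_velocities": joint speeds; "effort": joint torques, N m; "ee_pos": TCP position; "tcp_rot": TCP orientation; "force": force on the tool from outside, world axes, zero at the start; "ft_torque": the same for the moment, N m; "gripper_width": opening from 0.0 (shut) to 1.0 (fully open); "finger_force": force on a finger pad.
Only numpy, scipy, OpenCV 4.12 (cv2) and the standard library are available. Lean on these libraries where they do the work, as an engineer would, in place of code of your own. Each camera call takes 0.05 s, during which the arm holds its last target. There are 200 camera calls.

## Working session

There is one attempt and no reset: what is moved stays moved. The work goes in short steps, Python scripts to look and compute and a tool call to move; the robot and the scene stay as the last step left them, time stands still between calls to the robot, and variables do not carry over. Pictures are saved under pics/ and viewed, at most 10 in all, crops included, and the job is handed in when it is done.

Besides the shell and the picture viewer there is one more tool, called after "Emit:" as name([rows], argument=value, ...), one row to a line, values as JSON. arm_command: Moves the arm, as the interface text tells. Its arguments: {"type":"object","properties":{"moves":{"type":"array"},"newtons":{"type":"number"}},"required":["moves"]}

```bash
mkdir -p pics
python3 - <<'E'
from station import robot
import cv2,pickle
o=robot.get_obs();print({k:o[k] for k in("time_s","ee_pos","tcp_rot","force","gripper_width")})
d={}
for n in("scene","top"):
    c=robot.read_camera(n);d[n]=c
    cv2.imwrite(f"pics/{n}0.png",c["image"][...,::-1])
pickle.dump(d,open("cams.pkl","wb"))
E
```

```text
{'time_s': 0.0, 'ee_pos': array([ 0.22854725, -0.63442214,  0.19373207]), 'tcp_rot': array([-1.79885187e+02,  5.39309542e-03,  1.98152593e+01]), 'force': array([-0.25180964, -0.16580152, -0.04801649]), 'gripper_width': 1.0034626772084316}
```

View pics/scene0.png

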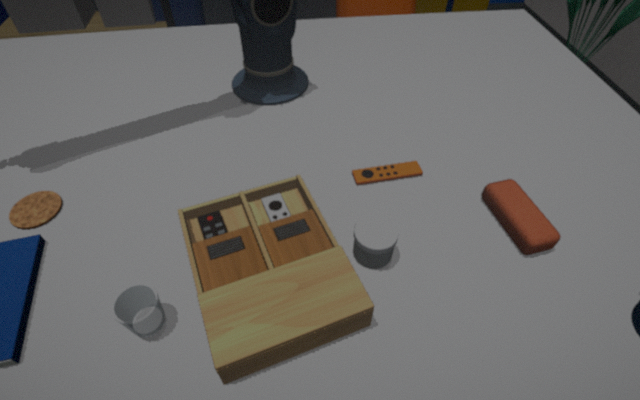

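View pics/top0.png

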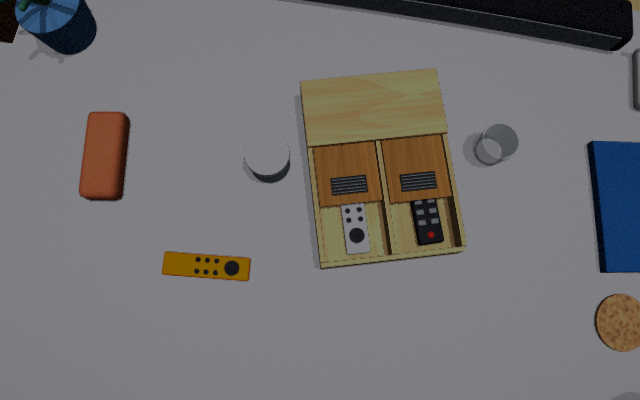

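The scene and top views show the silver remote at top pixel (355,230), the black one at (427,222) and an orange look-alike on the table at (206,266). The silver one with round black buttons in the left bay fits, so the target is the left door with its pad at about (349,186). I'll confirm this in an enlarged crop.

```bash
cat > h.py <<'E'
import cv2,pickle,numpy as np
def ray2plane(c,uv,z):
    R=cv2.Rodrigues(np.array(c["rvec"],float))[0];t=np.array(c["tvec"],float).ravel()
    p=cv2.undistortPoints(np.array(uv,float).reshape(-1,1,2),np.array(c["K"]),np.array(c["dist_coeffs"])).reshape(-1,2)
    C=-R.T@t; d=np.c_[p,np.ones(len(p))]@R
    return C+d*((z-C[2])/d[:,2])[:,None]
E
python3 - <<'E'
from h import *
d=pickle.load(open("cams.pkl","rb"))
for n,(x,y,w,h) in {"top":(295,60,180,215)}.items():
    im=d[n]["image"][y:y+h,x:x+w,::-1]
    cv2.imwrite("pics/crop.png",cv2.resize(im,(500,597),interpolation=cv2.INTER_CUBIC))
t=d["top"]
print(ray2plane(t,[[349,186],[418,181.5]],.055))
print(ray2plane(d["scene"],[[292,230],[226,247.5]],.055))
E
```

```text
[[ 0.56128237  0.01799282  0.055     ]
 [ 0.58751768 -0.09465988  0.055     ]]
[[ 0.56574842  0.01975366  0.055     ]
 [ 0.58965459 -0.09412704  0.055     ]]
```

View pics/crop.png

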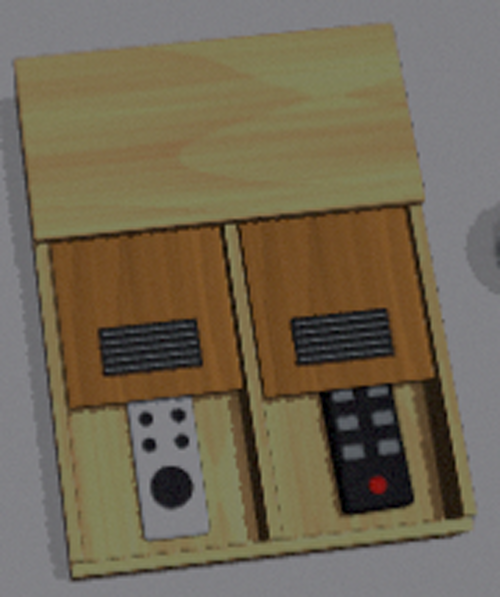

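The crop confirms it: the silver remote with round black buttons is at crop (168,470), in front of the left door, whose pad is centred at (151,347). The black remote with a red button is under the other door. Next I fit the caddy pose.

Run:
```python
from h import *
from scipy.optimize import least_squares
t=pickle.load(open("cams.pkl","rb"))["top"]
f=lambda a:np.array(a)/(500/180)+[295,60]-.32
roof=ray2plane(t,f([(14,58),(392,24),(424,203),(35,242)]),.068)[:,:2]
fr=ray2plane(t,f([(72,578),(473,530)]),.048)[:,:2]
W=np.r_[roof,fr];L=np.array([[160,120],[160,-120],[40,-120],[40,120],[-160,120],[-160,-120]])/1e3
T=lambda p,l:l@np.array([[np.cos(p[2]),np.sin(p[2])],[-np.sin(p[2]),np.cos(p[2])]])+p[:2]
s=least_squares(lambda p:(T(p,L)-W).ravel(),[.6,-.04,.1]);p=s.x
print(p[:2],np.degrees(p[2]));print((s.fun*1e3).round(1).reshape(-1,2))
R=np.array([[np.cos(p[2]),-np.sin(p[2])],[np.sin(p[2]),np.cos(p[2])]])
for n,c in(("L",[(99,328),(198,319),(203,363),(106,376)]),("R",[(291,318),(388,309),(394,354),(299,365)])):
    w=ray2plane(t,f(c),.055)[:,:2].mean(0);print(n,w,((w-p[:2])@R*1e3).round(1))
print("shut L",T(p,np.array([-.125,.058])))
```

```text
[ 0.60669703 -0.02872496] 15.547502404725273
[[-0.2  1. ]
 [ 1.5 -0.5]
 [ 1.3 -1.6]
 [ 0.   1.2]
 [-1.1  0.8]
 [-1.5 -0.8]]
L [0.56407712 0.01798445] [-28.5  56.4]
R [ 0.58880468 -0.0948729 ] [-35.  -58.9]
shut L [ 0.4707248  -0.00635192]
```

Emit:
arm_command([
  [[0,0,0],[0,0,0.0745],255],
  [[26,-28,0],[0,0,0],255],
  [[26,-28,0],[0,0,0],255],
  [[26,-28,0],[0,0,0],255],
  [[26,-28,0],[0,0,0],255],
  [[26,-28,0],[0,0,0],255],
  [[26,-28,0],[0,0,0],255],
  [[26,-28,0],[0,0,0],255],
  [[26,-28,0],[0,0,0],255],
  [[26,-28,0],[0,0,0],255],
  [[26,-28,0],[0,0,0],255],
  [[26,-28,0],[0,0,0],255],
  [[26,-28,0],[0,0,0],255],
  [[26,-28,0],[0,0,0],255],
  [[26,-28,0],[0,0,0],255],
  [[26,-28,0],[0,0,0],255],
  [[26,-28,0],[0,0,0],255],
  [[26,-28,0],[0,0,0],255],
  [[26,-28,0],[0,0,0],255],
  [[26,-28,0],[0,0,0],255],
])

```text
time_s: 2.1
ee_pos: [0.5624, 0.0112, 0.1945]
tcp_rot: [180.0, 0.0, 15.5]
force: [-0.1, -0.1, 0.4]
gripper_width: -0.005
finger_force: 0.0
```

Emit:
arm_command([
  [[0,0,0],[0,0,0],255],
  [[0,0,0],[0,0,0],255],
  [[0,0,0],[0,0,0],255],
])

```text
time_s: 2.4
ee_pos: [0.5616, 0.0085, 0.1944]
tcp_rot: [180.0, 0.1, 15.5]
force: [-0.0, -0.2, 0.6]
gripper_width: -0.002
finger_force: 0.0
```

Emit:
arm_command([
  [[5,-8.5,25],[0,0,0],255],
  [[0,0,30],[0,0,0],255],
  [[0,0,30],[0,0,0],255],
  [[0,0,20],[0,0,0],255],
  [[0,0,12],[0,0,0],255],
  [[0,0,7],[0,0,0],255],
  [[0,0,3],[0,0,0],255],
  [[0,0,0],[0,0,0],255],
  [[0,0,0],[0,0,0],255],
])

```text
time_s: 3.3
ee_pos: [0.5655, 0.0194, 0.0687]
tcp_rot: [180.0, -0.1, 15.5]
force: [0.1, 0.3, -0.1]
gripper_width: 0.001
finger_force: 0.0
```

Run:
```python
from station import robot
import cv2
a=robot.read_camera("scene")["image"][160:340,150:390,::-1];b=robot.read_camera("wrist")["image"][...,::-1]
cv2.imwrite("pics/s1.png",cv2.resize(a,None,fx=3,fy=3)); cv2.imwrite("pics/w1.png",b)
```

```text
(no output)
```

View pics/s1.png

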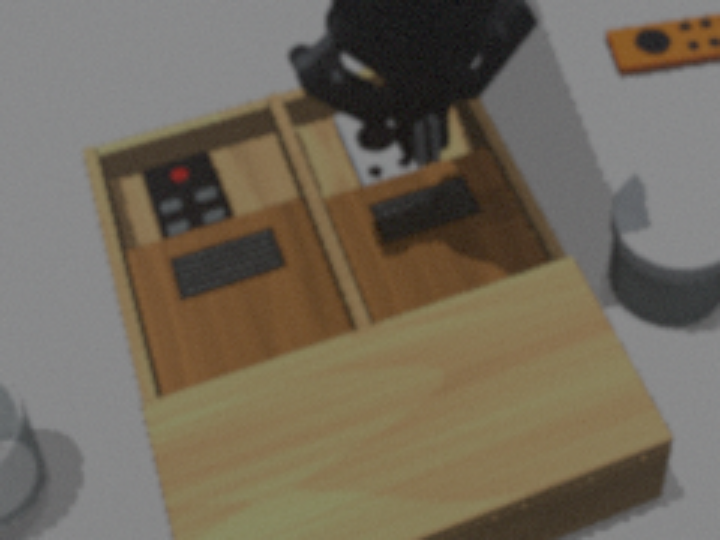

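The crop shows the shut fingertips ending near crop (428,162), with the left pad centred at (427,207). I'll check whether the 14 mm height explains that gap.

Run:
```python
from h import *
from station import robot
d=pickle.load(open("cams.pkl","rb"));p=robot.get_obs()["ee_pos"];print(p)
q=lambda c,P:cv2.projectPoints(np.array(P,float),np.array(c["rvec"],float),np.array(c["tvec"],float),np.array(c["K"]),np.array(c["dist_coeffs"]))[0].reshape(-1,2)
s=d["scene"]
print((q(s,[p,[p[0],p[1],.055],[.564,.018,.055]])-[150,160])*3)
c=robot.read_camera("wrist");print(q(c,[p,[p[0],p[1],.055]]))
```

```text
[0.56538143 0.0194472  0.06865972]
[[424.30539212 195.01376782]
 [425.42656088 209.55473767]
 [422.77016003 207.92876408]]
[[317.52107972 224.20538347]
 [317.51175623 217.48381456]]
```

View pics/w1.png

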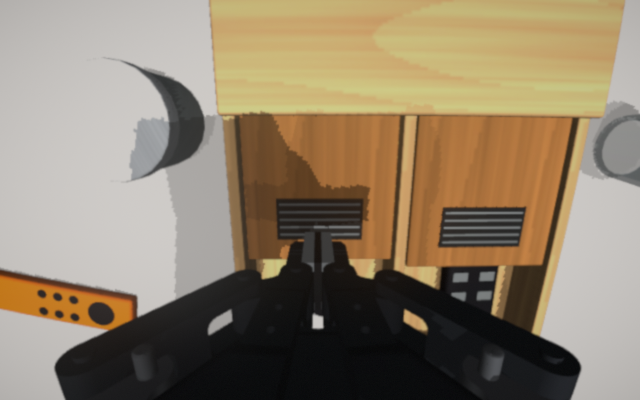

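The wrist view has the fingertips at (317,228), in line with the pad centre at (319,219). Both projections agree, so I'm pressing down gently.

Emit:
arm_command([
  [[0,0,6],[0,0,0],255],
  [[0,0,4],[0,0,0],255],
  [[0,0,2],[0,0,0],255],
  [[0,0,1],[0,0,0],255],
  [[0,0,1],[0,0,0],255],
  [[0,0,0],[0,0,0],255],
])

```text
time_s: 4.05
ee_pos: [0.5647, 0.0194, 0.0537]
tcp_rot: [180.0, 0.0, 15.5]
force: [-0.6, 0.6, 0.1]
gripper_width: 0.0
finger_force: 0.0
```

Emit:
arm_command([
  [[0,0,1],[0,0,0],255],
  [[0,0,0],[0,0,0],255],
])

```text
time_s: 4.25
ee_pos: [0.5647, 0.0194, 0.0528]
tcp_rot: [180.0, -0.0, 15.5]
force: [0.5, -0.9, 0.5]
gripper_width: 0.002
finger_force: 0.0
```

Emit:
arm_command([
  [[0,0,1],[0,0,0],255],
  [[0,0,0],[0,0,0],255],
])

```text
time_s: 4.45
ee_pos: [0.5647, 0.0194, 0.0518]
tcp_rot: [180.0, 0.0, 15.5]
force: [-0.6, -0.5, -0.0]
gripper_width: -0.001
finger_force: 0.0
```

Emit:
arm_command([
  [[0,0,1],[0,0,0],255],
  [[0,0,0],[0,0,0],255],
])

```text
time_s: 4.65
ee_pos: [0.5647, 0.0194, 0.0507]
tcp_rot: [180.0, 0.0, 15.5]
force: [-0.6, 0.4, -0.0]
gripper_width: -0.002
finger_force: 0.0
```

Run:
```python
from station import robot
import cv2,numpy as np
a=robot.read_camera("scene")["image"][190:260,240:340,::-1];b=robot.read_camera("wrist")["image"][170:290,220:420,::-1]
a=cv2.resize(a,(600,420),interpolation=2)[:, :400];b=cv2.resize(b,(400,240))
print(robot.get_obs()["force"],robot.get_obs()["ee_pos"])
o=np.zeros((420,800,3),np.uint8);o[:,:400]=a;o[:240,400:]=b
cv2.imwrite("pics/c2.png",o)
```

```text
[-0.06953556  0.36692074  0.4995294 ] [0.56472218 0.01939053 0.05076798]
```

View pics/c2.png

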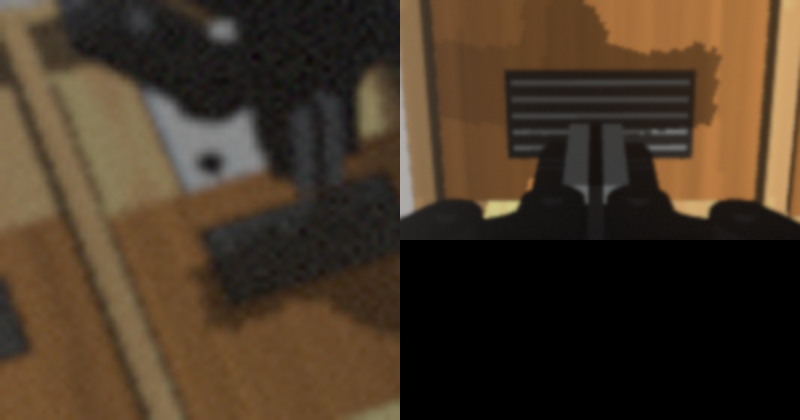

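The fingertips sit over the pad but still look slightly above it, at wrist crop (597,125) against the pad centre at (600,115). I'll keep lowering in small steps.

Emit:
arm_command([
  [[0,0,1],[0,0,0],255],
  [[0,0,1],[0,0,0],255],
  [[0,0,0],[0,0,0],255],
])

```text
time_s: 5.05
ee_pos: [0.5646, 0.0194, 0.0486]
tcp_rot: [-180.0, 0.0, 15.5]
force: [-0.5, 0.3, -0.0]
gripper_width: 0.001
finger_force: 0.0
```

Emit:
arm_command([
  [[0,0,1],[0,0,0],255],
  [[0,0,0],[0,0,0],255],
])

```text
time_s: 5.25
ee_pos: [0.5647, 0.0194, 0.0477]
tcp_rot: [180.0, 0.0, 15.5]
force: [0.2, 0.2, -0.2]
gripper_width: 0.001
finger_force: 0.0
```

Emit:
arm_command([
  [[0,0,1],[0,0,0],255],
  [[0,0,0],[0,0,0],255],
])

```text
time_s: 5.45
ee_pos: [0.5647, 0.0194, 0.0467]
tcp_rot: [-180.0, 0.0, 15.5]
force: [0.2, -0.5, -0.1]
gripper_width: -0.003
finger_force: 0.0
```

Emit:
arm_command([
  [[0,0,1],[0,0,0],255],
  [[0,0,0],[0,0,0],255],
])

```text
time_s: 5.65
ee_pos: [0.5647, 0.0194, 0.0457]
tcp_rot: [180.0, 0.0, 15.5]
force: [-0.3, 0.2, 0.6]
gripper_width: 0.004
finger_force: 0.0
```

Run:
```python
from h import *
from station import robot
s=robot.read_camera("scene");b=robot.read_camera("wrist");o=robot.get_obs();p=o["ee_pos"]
q=lambda c,P:cv2.projectPoints(np.array(P,float),np.array(c["rvec"],float),np.array(c["tvec"],float),np.array(c["K"]),np.array(c["dist_coeffs"]))[0].reshape(-1,2)
print(o["force"],p,o["q"],q(s,[p]),q(b,[p]),q(b,[p+[0,0,.007]]))
a=cv2.resize(s["image"][190:260,260:330,::-1],(400,400),interpolation=2);b=cv2.resize(b["image"][180:280,270:370,::-1],(400,400),interpolation=2)
cv2.imwrite("pics/c3.png",np.clip(np.hstack([a,b])*1.8,0,255))
```

```text
[ 0.36195935 -0.25524638  0.03777587] [0.56473127 0.0193682  0.04579544] [  9.662887    28.28486648 -20.69211515 109.96553208  13.91196875
  44.16560088 -93.26863594] [[291.9808985  232.75048185]] [[317.53783223 224.18586246]] [[317.53860128 228.02493478]][ WARN:0@2.463] global loadsave.cpp:1063 imwrite_ Unsupported depth image for selected encoder is fallbacked to CV_8U.
```

View pics/c3.png

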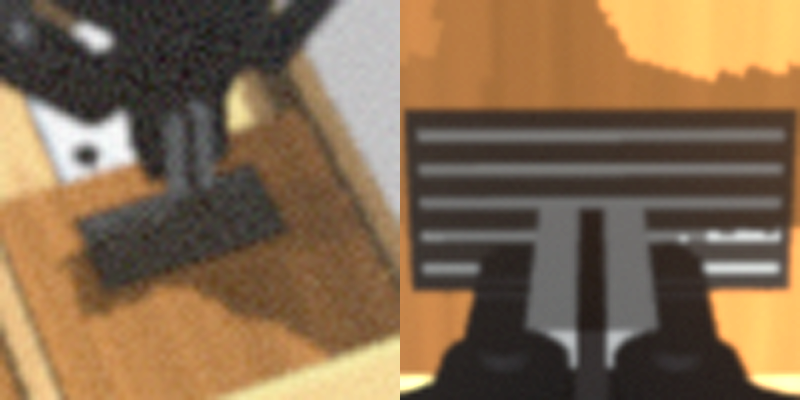

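The fingertips still end short of the surface, at scene pixel (293,223) where the reported TCP projects to (292,233). They seem to be higher than the reported TCP. With no force yet, I keep lowering.

Emit:
arm_command([
  [[0,0,1],[0,0,0],255],
  [[0,0,1],[0,0,0],255],
  [[0,0,0],[0,0,0],255],
])

```text
time_s: 6.05
ee_pos: [0.5646, 0.0194, 0.0436]
tcp_rot: [-180.0, 0.0, 15.5]
force: [-0.4, 0.1, -1.3]
gripper_width: 0.003
finger_force: 0.0
```

Emit:
arm_command([
  [[0,0,1],[0,0,0],255],
  [[0,0,1],[0,0,0],255],
  [[0,0,0],[0,0,0],255],
])

```text
time_s: 6.35
ee_pos: [0.5646, 0.0194, 0.0416]
tcp_rot: [180.0, 0.0, 15.5]
force: [0.3, 0.6, 0.4]
gripper_width: 0.006
finger_force: 0.0
```

```bash
python3 -c "
from station import robot
print(robot.grip_point_offset,[a for a in dir(robot) if a[0]!='_'])"
```

```text
-0.0187 ['Unreachable', 'close_job', 'get_obs', 'grip_point_offset', 'read_camera']
```

Emit:
arm_command([
  [[0,0,1],[0,0,0],255],
  [[0,0,1],[0,0,0],255],
  [[0,0,0],[0,0,0],255],
])

```text
time_s: 6.65
ee_pos: [0.5646, 0.0194, 0.0397]
tcp_rot: [-180.0, 0.0, 15.5]
force: [-0.1, 0.7, 0.4]
gripper_width: 0.001
finger_force: 0.0
```

Emit:
arm_command([
  [[0,0,1],[0,0,0],255],
  [[0,0,1],[0,0,0],255],
  [[0,0,0],[0,0,0],255],
])

```text
time_s: 6.95
ee_pos: [0.5646, 0.0194, 0.0376]
tcp_rot: [180.0, 0.0, 15.5]
force: [0.0, 0.6, -0.0]
gripper_width: 0.0
finger_force: 0.0
```

Emit:
arm_command([
  [[0,0,1],[0,0,0],255],
  [[0,0,1],[0,0,0],255],
  [[0,0,0],[0,0,0],255],
])

```text
time_s: 7.25
ee_pos: [0.5646, 0.0194, 0.0356]
tcp_rot: [-180.0, 0.0, 15.5]
force: [1.4, 1.1, 0.0]
gripper_width: 0.003
finger_force: 0.0
```

Run:
```python
from h import *
from station import robot
s=robot.read_camera("scene");b=robot.read_camera("wrist");o=robot.get_obs()
print(o["force"],o["ee_pos"])
a=cv2.resize(s["image"][190:260,260:330,::-1],(400,400),interpolation=2);b=cv2.resize(b["image"][180:280,270:370,::-1],(400,400),interpolation=2)
cv2.imwrite("pics/c4.png",np.clip(np.hstack([a,b])*2.2,0,255).astype(np.uint8))
```

```text
[-0.15552168 -0.56992468  0.59358306] [0.56473791 0.0194149  0.03576826]
```

View pics/c4.png

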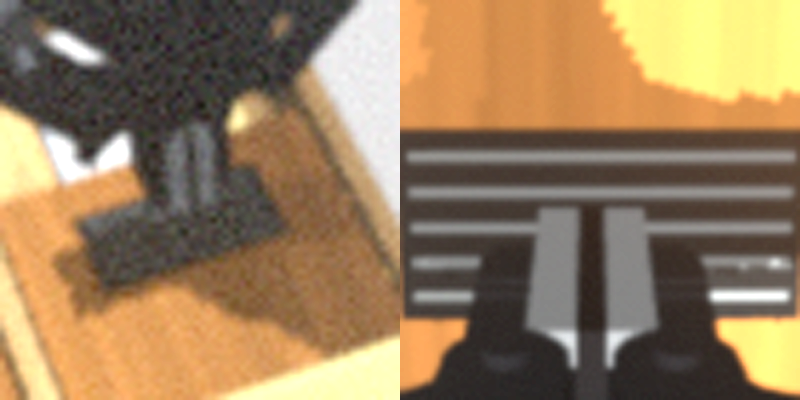

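The fingertips are coming down over the pad, with the tip edge at scene pixel (293.8,226.4) and wrist pixel (317.5,231.8). I'll triangulate that edge.

Run:
```python
from h import *
from station import robot
s=robot.read_camera("scene");b=robot.read_camera("wrist");o=robot.get_obs()
def P(c,uv):
    u=cv2.undistortPoints(np.array([[uv]],float),np.array(c["K"]),np.array(c["dist_coeffs"])).reshape(2)
    return np.c_[cv2.Rodrigues(np.array(c["rvec"],float))[0],np.array(c["tvec"],float).ravel()],u
A,u=P(s,(293.8,226.4));B,v=P(b,(317.5,231.75))
X=cv2.triangulatePoints(A,B,u,v).ravel();X=X[:3]/X[3];print(X,o["ee_pos"],X-o["ee_pos"])
Cb=-B[:,:3].T@B[:,3];print("wristcam",Cb)
# pad centre by both cams
A,u=P(s,(260+182/5.714,190+235/5.714));B,v=P(b,(270+200/4,180+224/4))
X=cv2.triangulatePoints(A,B,u,v).ravel();print("pad",X[:3]/X[3])
```

```text
[0.57563927 0.02272612 0.07738424] [0.56478949 0.01941514 0.03585755] [0.01084978 0.00331098 0.04152669]
wristcam [0.62752473 0.03683979 0.21420613]
pad [0.56292862 0.01829368 0.04896159]
```

The visible tips triangulate to z of about 0.07, above the reported TCP and correctly placed in xy. I need roughly 15–20 mm more. The gripper body stays clear of the roof, so I continue in 1 mm steps and watch the force.

Emit:
arm_command([
  [[0,0,1],[0,0,0],255],
  [[0,0,1],[0,0,0],255],
  [[0,0,1],[0,0,0],255],
])

```text
time_s: 7.75
ee_pos: [0.5647, 0.0194, 0.0327]
tcp_rot: [180.0, 0.0, 15.5]
force: [-0.1, 0.0, 0.4]
gripper_width: 0.004
finger_force: 0.0
```

Emit:
arm_command([
  [[0,0,1],[0,0,0],255],
  [[0,0,1],[0,0,0],255],
  [[0,0,1],[0,0,0],255],
])

```text
time_s: 8.05
ee_pos: [0.5647, 0.0194, 0.0297]
tcp_rot: [180.0, 0.0, 15.5]
force: [0.7, 0.2, 0.8]
gripper_width: -0.0
finger_force: 0.0
```

Emit:
arm_command([
  [[0,0,1],[0,0,0],255],
  [[0,0,1],[0,0,0],255],
])

```text
time_s: 8.25
ee_pos: [0.5647, 0.0194, 0.0277]
tcp_rot: [180.0, -0.0, 15.5]
force: [-0.4, -0.3, 0.4]
gripper_width: 0.001
finger_force: 0.0
```

Emit:
arm_command([
  [[0,0,1],[0,0,0],255],
  [[0,0,1],[0,0,0],255],
])

```text
time_s: 8.45
ee_pos: [0.5647, 0.0194, 0.0257]
tcp_rot: [180.0, -0.0, 15.5]
force: [-1.3, 0.6, 0.6]
gripper_width: 0.004
finger_force: 0.0
```

Emit:
arm_command([
  [[0,0,1],[0,0,0],255],
  [[0,0,1],[0,0,0],255],
])

```text
time_s: 8.65
ee_pos: [0.5647, 0.0194, 0.0237]
tcp_rot: [180.0, -0.0, 15.5]
force: [0.0, -0.5, 0.1]
gripper_width: -0.004
finger_force: 0.0
```

Emit:
arm_command([
  [[0,0,1],[0,0,0],255],
  [[0,0,1],[0,0,0],255],
])

```text
time_s: 8.85
ee_pos: [0.5647, 0.0194, 0.0217]
tcp_rot: [180.0, 0.0, 15.5]
force: [1.2, 0.3, 0.3]
gripper_width: 0.001
finger_force: 0.0
```

Emit:
arm_command([
  [[0,0,1],[0,0,0],255],
  [[0,0,1],[0,0,0],255],
])

```text
time_s: 9.05
ee_pos: [0.5648, 0.0194, 0.0197]
tcp_rot: [180.0, -0.0, 15.5]
force: [0.3, 0.5, 0.4]
gripper_width: -0.0
finger_force: 0.0
```

Emit:
arm_command([
  [[0,0,1],[0,0,0],255],
  [[0,0,1],[0,0,0],255],
])

```text
time_s: 9.25
ee_pos: [0.565, 0.0194, 0.0185]
tcp_rot: [180.0, -0.0, 15.5]
force: [-2.4, -0.1, 10.2]
gripper_width: -0.003
finger_force: 5.0
```

Run:
```python
from h import *
from station import robot
s=robot.read_camera("scene");b=robot.read_camera("wrist");o=robot.get_obs()
print(o["force"],o["ee_pos"],o["time_s"])
a=cv2.resize(s["image"][180:270,240:330,::-1],(400,400),interpolation=2);b=cv2.resize(b["image"][180:280,270:370,::-1],(400,400),interpolation=2)
cv2.imwrite("pics/c5.png",np.clip(np.hstack([a,b])*2.2,0,255).astype(np.uint8))
```

```text
[-1.33057449 -0.59985604  5.40958665] [0.56513882 0.0194949  0.01858285] 9.35
```

View pics/c5.png

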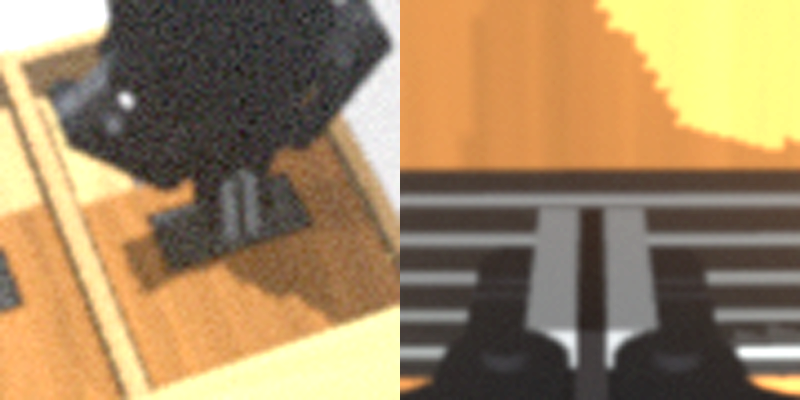

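Contact: the tips sit on the left pad at scene crop (240,235), pressing 5–10 N. I'll add a little press and begin the drag.

Emit:
arm_command([
  [[0,0,0.7],[0,0,0],255],
  [[0,0,0],[0,0,0],255],
  [[-2,0,0],[0,0,0],255],
  [[-3,0,0],[0,0,0],255],
  [[-3,0,0],[0,0,0],255],
])

```text
time_s: 9.85
ee_pos: [0.5593, 0.0179, 0.0185]
tcp_rot: [180.0, -0.3, 15.6]
force: [2.5, 0.6, 7.5]
gripper_width: 0.002
finger_force: 3.3
```

Emit:
arm_command([
  [[-3,0,0.4],[0,0,0],255],
  [[-4,0,0],[0,0,0],255],
  [[-4,0,0],[0,0,0],255],
  [[-4,0,0],[0,0,0],255],
  [[-4,0,0],[0,0,0],255],
  [[-4,0,0],[0,0,0],255],
])

```text
time_s: 10.45
ee_pos: [0.5376, 0.0118, 0.0185]
tcp_rot: [180.0, -0.3, 15.6]
force: [2.6, 0.6, 9.3]
gripper_width: 0.001
finger_force: 4.3
```

Emit:
arm_command([
  [[-4,0,0.2],[0,0,0],255],
  [[-4,0,0],[0,0,0],255],
  [[-4,0,0],[0,0,0],255],
  [[-4,0,0],[0,0,0],255],
  [[-4,0,0],[0,0,0],255],
  [[-4,0,0],[0,0,0],255],
  [[-4,0,0],[0,0,0],255],
  [[-4,0,0],[0,0,0],255],
])

```text
time_s: 11.25
ee_pos: [0.5071, 0.0032, 0.0184]
tcp_rot: [179.9, -0.4, 15.6]
force: [1.9, 1.1, 9.8]
gripper_width: 0.001
finger_force: 5.1
```

Emit:
arm_command([
  [[-4,0,0],[0,0,0],255],
  [[-4,0,0],[0,0,0],255],
  [[-4,0,0],[0,0,0],255],
  [[-4,0,0],[0,0,0],255],
  [[-4,0,0],[0,0,0],255],
  [[-3,0,0],[0,0,0],255],
])

```text
time_s: 11.85
ee_pos: [0.485, -0.003, 0.0184]
tcp_rot: [179.9, -0.4, 15.6]
force: [1.5, 0.5, 11.0]
gripper_width: 0.001
finger_force: 5.3
```

Emit:
arm_command([
  [[-2,0,0],[0,0,0],255],
  [[-2,0,0],[0,0,0],255],
  [[-2,0,0],[0,0,0],255],
  [[-2,0,0],[0,0,0],255],
])

```text
time_s: 12.25
ee_pos: [0.4775, -0.0051, 0.0184]
tcp_rot: [179.9, -0.4, 15.6]
force: [1.4, 1.3, 10.6]
gripper_width: 0.001
finger_force: 5.6
```

Emit:
arm_command([
  [[-1.5,0,0],[0,0,0],255],
  [[-1.5,0,0],[0,0,0],255],
])

```text
time_s: 12.45
ee_pos: [0.4746, -0.0059, 0.0184]
tcp_rot: [179.9, -0.4, 15.6]
force: [1.3, 1.9, 10.7]
gripper_width: -0.001
finger_force: 5.6
```

Emit:
arm_command([
  [[-1.5,0,0],[0,0,0],255],
  [[-1.5,0,0],[0,0,0],255],
])

```text
time_s: 12.65
ee_pos: [0.473, -0.0063, 0.0185]
tcp_rot: [179.9, -0.6, 15.6]
force: [4.1, 1.7, 7.5]
gripper_width: 0.001
finger_force: 3.6
```

Emit:
arm_command([
  [[-1.5,0,0.4],[0,0,0],255],
  [[-1,0,0.2],[0,0,0],255],
  [[-1,0,0],[0,0,0],255],
])

```text
time_s: 12.95
ee_pos: [0.4714, -0.0068, 0.0184]
tcp_rot: [179.9, -0.7, 15.6]
force: [6.0, 2.2, 10.4]
gripper_width: -0.003
finger_force: 4.7
```

Horizontal force is well above the 2 N friction, so the door is at its stop. Lifting off.

Emit:
arm_command([
  [[0,0,-3],[0,0,0],255],
  [[0,0,-15],[0,0,0],255],
  [[0,0,-30],[0,0,0],255],
  [[0,0,-30],[0,0,0],255],
  [[0,0,-30],[0,0,0],255],
  [[0,-25,-20],[0,0,0],255],
  [[0,-40,0],[0,0,0],255],
  [[0,-40,0],[0,0,0],255],
  [[0,-40,0],[0,0,0],255],
  [[0,-30,0],[0,0,0],255],
  [[0,0,0],[0,0,0],255],
  [[0,0,0],[0,0,0],255],
])

```text
time_s: 14.15
ee_pos: [0.4171, 0.1599, 0.1433]
tcp_rot: [180.0, 0.1, 15.6]
force: [0.3, -0.6, -0.5]
gripper_width: -0.002
finger_force: 0.0
```

Run:
```python
from h import *
from station import robot
c=robot.read_camera("top");print(robot.get_obs()["force"])
cv2.imwrite("pics/fin.png",cv2.resize(c["image"][60:275,295:475,::-1],(500,597),interpolation=cv2.INTER_CUBIC))
p=lambda P:(cv2.projectPoints(np.array(P,float),np.array(c["rvec"],float),np.array(c["tvec"],float),np.array(c["K"]),np.array(c["dist_coeffs"]))[0].reshape(-1,2)-[295,60])*2.778
print("shut pad expected",p([[.4707,-.0064,.055]]))
```

```text
[-0.47539081 -0.00973365  0.13839126]
shut pad expected [[168.85507033 506.0307847 ]]
```

View pics/fin.png

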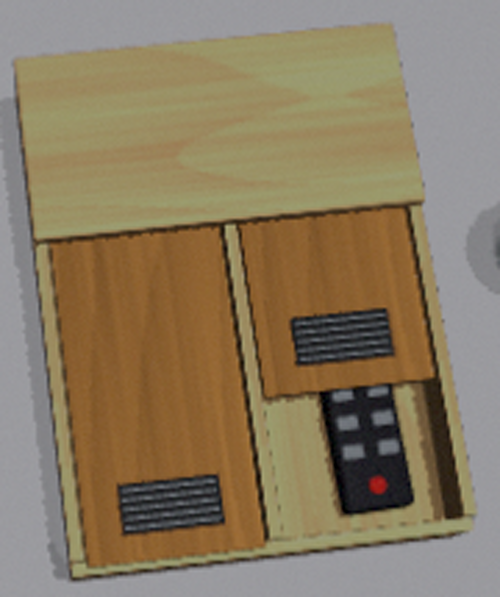

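The left door's front edge meets the front wall, with its pad at crop (171,504) against the expected shut position (169,506). The right door hasn't moved, and nothing is touching.

```bash
python3 -c "
from station import robot
print(robot.close_job())"
```

```text
the job is handed in; nothing more can be done
None
```

The left door, over the silver remote, is shut against its stop; the right door and the black remote were left as they were, and the job was handed in at about 14 s.

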